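Index the scent carousel to the red sample and pin it

ROBOT

A 7-joint arm with a two-finger parallel gripper is mounted at the origin on the work surface. World frame = base frame: x ahead of the robot, y to its left, z up, the work surface at z = 0. Lengths are in m, angles in rad, forces in N, time in s.
With the tool pointing down it reaches from about 0.35 to 0.9 m from the base axis. Payload 8.1 kg.
Tool frame: the origin (TCP) lies on the centre line of the jaws, within the pads' length; the fingertips stand 19 mm ahead of it and the grasp point (between the pads) is the TCP; z points along the fingers, y is the direction in which the jaws open and shut (so a half turn about z gives the same grasp; the last joint's range is limited). The gripper opens to 92 mm and grips with 3 to 60 N. Pads are 19 mm wide; open, the fingers measure 130 mm over their backs; the gripper's body (75 mm by 190 mm) begins 47 mm behind the grasp point.
Start: joints at [-1.419, 0.434, 0.025, 1.573, -0.012, 1.134, -0.075], TCP at [0.158, 0.605, 0.246] pointing down, gripper open.
Joint ranges: [-2.62, 2.62], [-0.44, 2.09], [-1.27, 1.32], [0.08, 2.57], [-1.32, 4.46], [0.12, 2], [-2.74, 2.74]. Speed limits (rad/s): [2.22, 2.22, 3.01, 3.01, 3.14, 3.14, 3.14].

INTERFACE

Orientations are given as a rotation vector (axis times angle).
In Python, from cell import monitor, imaging, workorder, outline_of gives the robot as it stands.
- The arm moves only by the tool move_arm, never from a script. Its argument "series" is a list of rows, each a list of 6 numbers: the shift along the world's x, y, z in cm, then the turn, a rotation vector about the world's x, y, z in degrees. A call has 1 to 8 rows; each row shifts and turns the commanded pose from where the row before left it; what a row does not reach is not made up. A row lasts 1/10 s, in which the tool goes at most 50 mm and 8.59 degrees, less where a joint would pass 70% of its speed; a pose out of reach is approached as far as the arm can. A call with a gripper value outside its range is refused whole. "grip" is the opening, from 0 (shut) to 1 (fully open), set as the call begins (left out, the last holds). The fingers move at their own pace and stop on an object; "force" is the grip in N (left out, the last holds). Time passes only in rows, so rows that do not move let the fingers close. It gives the time, the measured TCP pose, the force and the opening at its end, in the units of the state.
- monitor.observe(): the state, without advancing time (a new reading comes with each control period).
- imaging.get_image(name): name is "scene" or "side" or "wrist"; returns a dict with "color" (384x512x3 uint8, red, green, blue), "fx", "fy", "cx", "cy" (pixels), "dist_coeffs" ([k1, k2, p1, p2, k3] as OpenCV has them; the pictures are not rectified), "rvec" (rotation vector, rad) and "tvec" (3), from world to camera coordinates, as OpenCV has them; the wrist camera has in their place "mount" (4x4, takes a point from camera to tool coordinates, whose origin is the TCP and whose axes are the flange's). Camera axes: x right, y down, z forward; pixel columns grow to the right and rows downward; lengths in m; the calibration is good to about 2 mm. A picture is of the moment at which its call begins: read the wrist's pose just before it. There is no depth.
- workorder.sign_off(): hands the job in, once; it reports no verdict.
Trained networks look in the newest picture that a camera, given by its name, has taken for a name from the list of things; names that differ only in an ending like _2 or _b are one class to them, and where a whole thing is asked for, a point or a joint stands for the part that bears it (a point fixed in the world has none). Each returns a list of dicts, best first, with "p" (0 to 1); they miss things now and then, are a little off and sometimes report something else, mostly with a low value. They report only what shows in the picture. A call takes as long as a camera call. They do not tell look-alikes from the thing itself.
- outline_of(camera, thing): "mask" (384x512 bool, what is visible of it) and "rect" ([left, top, width, height] in pixels, round what is visible of it).
The state is a dict: "clock": time; "joints": joint angles; "dq": joint speeds; "joint_efforts": joint torques, N m; "position": TCP position; "ee_rot": TCP orientation; "force": force on the tool from outside, world axes, zero at the start; "ft_torque": the same for the moment, N m; "width": opening from 0.0 (shut) to 1.0 (fully open).
Only numpy, scipy, OpenCV 4.12 (cv2) and the standard library are available. Lean on these libraries where they do the work, as an engineer would, in place of code of your own. Each camera call takes 0.05 s, during which the arm holds its last target. There are 200 camera calls.

TASK

Crank the worm-driven scent carousel round until the red sample pot's lug stands exactly over the lock station at the black pointer, without straining its sprung handle towards or away from the hub. Then take the blue-handled locking pin from its wooden holder and seat it gently, fully home, through the hole of the red lug into the lock station, and let go. Leave the tablet, remote, bottle and candle jar where they are.

Things in the scene. Friction and masses are not known exactly. Their poses are not given: they have to be found in the camera images.
- stage: Fixed grey carousel base, origin on the counter under the dial's axis; its -x axis points from there to the lock station. Around the axis, 58 mm out, 8 glass sample pots ride on the dial, tops 75 mm above the counter; one pot and its lug are red, the other pots white. The grey gearbox (70 x 64 mm, 64 mm high) with the crank on top stands at (-100, -160) mm in this frame.
- dial (a joint): Dial angle, rad, growing clockwise from above; 0 = red lug over the lock station; starts at -0.90 to -0.68. Aluminium disc 170 mm across, 12 mm thick, top 45 mm above the counter, with 8 lugs (34 mm wide) 45 degrees apart reaching 127 mm from the axis, each with a 12 mm through hole 105 mm from the axis. Only the crank turns it: dial = crank / 30, self-locking.
- crank (a joint): Crank angle, rad, growing clockwise from above; 0 = red lug at the lock station, where the orange handle stands on the stage's -y side of the hub. It starts at -27 to -20.4 (3.2 to 4.3 turns short), so turn clockwise; it stays where it is left. Turning takes 3 to 4.5 N at the handle. Hard stops at -33 and +6.
- hub (a point): Point on the crank's fixed axis, at the top face of its disc (112 mm across, 8 mm thick, top 83 mm above the counter).
- red_hole (a point): Centre of the mouth of the red lug's hole, on the dial's top face (45 mm above the counter); hole 12 mm wide, through the 12 mm dial.
- lock_hole (a point): Centre of the mouth of the lock station's hole in the fixed base, 30 mm above the counter, under the lugs; 12 mm wide, 24 mm deep. A black pointer stands just outside it, up to 45 mm high. The pin enters only when the two holes lie within about 1.5 mm of each other.
- pin: Locking pin, loose, about 70 g, standing upright in the holder. Origin at its tip's centre, z up towards the handle. Steel shank 10 mm across, 36 mm long, tapered tip; brass flange 22 mm across at 36 to 40 mm; blue round handle 18 mm across from 40 to 85 mm. Fully home its flange lies on the dial, tip 9 mm above the counter. Must not be pressed on the carousel with more than 25 N.
- holder: Fixed wooden block 52 x 52 x 40 mm, origin at the centre of its underside, with an upright hole 12 mm wide; the pin stands in it with its flange on the block, tip 4 mm above the counter.
- tablet: Black tablet lying flat, 250 x 175 x 8 mm; bystander. Origin under its centre.
- remote: Black remote control, 150 x 42 x 18 mm; bystander. Origin under its centre.
- bottle: Clear water bottle, 62 mm across, 190 mm high; bystander. Origin under its centre.
- candle: Lidded glass candle jar, 82 mm across, 85 mm high; bystander. Origin under its centre.
- slot (a joint): Strain of the orange crank handle, m, + outwards. The handle is an upright cylinder 18 mm across, 85 to 130 mm above the counter, spinning freely on its own axis. Its throw is set differently each time: 34 to 46 mm from the hub's axis. On top of that a spring lets it yield in or out, 1 mm per 5 N, 0 unloaded. More than 2 mm (10 N) either way overloads it.
Not all that is in view belongs to the job. What is meant by the pin is not green, and is the smaller of those in its own colour.

How it is judged:
On the way, in this order (a step that is already met when the one before it is completed fails the run):
1. the red lug has been cranked over the lock station (holes within 2.5 mm) and stands still (horizontal distance between red_hole and lock_hole below 0.0025 m and velocity of joint crank between -0.3 and 0.3 rad/s), for 0.3 s.
2. the pin is lifted out of its holder (height (world z) of pin above 0.05 m), for 0.1 s.
At the end, for the whole second after the job is handed in: The red lug's hole stands over the lock station's hole (within 2.5 mm), and the pin stands upright (within 7 degrees) through both, fully home (tip within 3 mm of its seated height of 9 mm, within 4 mm of the lock hole's axis), at rest and released (horizontal distance between red_hole and lock_hole below 0.0025 m and horizontal distance between pin and lock_hole below 0.004 m and z of pin in the frame of stage below 0.012 m and angle between pin's own z axis and vertical below 0.12 rad and linear speed of pin below 0.02 m/s); the robot touches nothing.
It fails at once if the crank handle is strained more than 2 mm (10 N) towards or away from the hub (value of joint slot above 0.002 m or value of joint slot below -0.002 m).
It fails at once if the pin is pressed on the carousel with more than 25 N (contact force between pin and stage above 25 N).
It fails at once if a bystander (tablet, remote, bottle, candle jar) is moved more than 20 mm (distance of any of tablet, remote, bottle, candle from where it was at the start of the episode above 0.02 m).
It also fails if it takes over 72 s, if anything falls off the work surface, if the arm or the gripper's body presses on something with over 40 N, if the wrist force passes 120 N, or if a joint passes its speed limit or range.

## Working session

There is one attempt and no reset: what is moved stays moved. The work goes in short steps, Python scripts to look and compute and a tool call to move; the robot and the scene stay as the last step left them, time stands still between calls to the robot, and variables do not carry over. Pictures are saved under pics/ and viewed, about 8 in all and at most 12, crops included, and the job is handed in when it is done.

Besides the shell and the picture viewer there is one more tool, called after "Emit:" as name([rows], argument=value, ...), one row to a line, values as JSON. move_arm: Moves the arm, as the interface text tells. Its arguments: {"type":"object","properties":{"series":{"type":"array"},"grip":{"type":"number"},"force":{"type":"number"}},"required":["series"]}

```bash
ls; mkdir -p pics
python3 - <<'E'
from cell import monitor, imaging, workorder, outline_of
import cv2,pickle
s=monitor.observe();print(s['clock'],s['position'],s['ee_rot'],s['width'],s['force'])
d={}
for c in ['scene','side']:
    im=imaging.get_image(c);d[c]=im
    cv2.imwrite(f'pics/{c}0.png',cv2.resize(im['color'][:,:,::-1],(800,600),interpolation=cv2.INTER_CUBIC))
    print(c,im['fx'],im['cx'],im['cy'],im['dist_coeffs'],im['rvec'],im['tvec'])
    for t in ['pin','crank','slot','dial','holder','stage','tablet','remote','bottle','candle']:
        print(t,[(round(o['p'],2),o['rect']) for o in outline_of(c,t)[:3]])
pickle.dump(d,open('d0.pkl','wb'))
print(monitor.observe()['clock'])
E
```

```text
pics
0.0 [0.1574893  0.60434133 0.24496455] [-3.99299459e-01 -3.11609218e+00  2.40557303e-03] 0.9997054684405546 [-0.31815649 -0.07194864  0.02084401]
scene 381.2332339295767 252.40929742811946 194.10136691793593 [-0.06460066  0.          0.          0.          0.        ] [ 2.29661985  0.72619477 -0.30254681] [-0.44224019 -0.16896195  1.54477343]
pin [(0.54, [270.7, 139.9, 0.7, 10.6]), (0.21, [237.9, 212.0, 5.6, 12.2])]
crank [(0.93, [212.9, 214.8, 34.5, 29.6])]
slot [(0.69, [262.7, 144.7, 14.1, 17.7]), (0.42, [237.0, 208.2, 8.7, 14.1])]
dial [(0.93, [239.6, 182.7, 71.6, 52.1]), (0.26, [296.4, 133.6, 80.9, 44.3])]
holder [(0.66, [264.1, 145.0, 12.5, 18.0])]
stage [(0.89, [209.8, 181.2, 102.6, 72.2])]
tablet [(0.77, [297.2, 131.6, 78.7, 48.3])]
remote [(0.93, [113.5, 269.7, 47.5, 33.4]), (0.68, [237.8, 179.8, 73.4, 56.0])]
bottle [(0.7, [192.2, 272.5, 25.4, 48.3])]
candle [(0.56, [283.4, 113.5, 17.1, 24.1])]
side 431.61845696818335 249.11928250440235 191.99487755653024 [-0.16151017  0.          0.          0.          0.        ] [ 0.03918327 -2.70654232  1.53284202] [0.53718704 0.07047867 1.20116265]
pin [(0.75, [306.8, 230.7, 8.6, 31.3]), (0.61, [285.6, 251.0, 11.7, 24.0]), (0.57, [243.8, 237.3, 17.7, 49.2])]
crank [(0.6, [227.7, 155.0, 33.0, 22.2]), (0.56, [176.4, 159.8, 96.1, 80.2])]
slot []
dial [(0.69, [180.2, 183.6, 90.1, 54.4])]
holder [(0.68, [274.5, 257.0, 32.6, 35.4])]
stage [(0.8, [175.1, 157.9, 99.4, 82.9])]
tablet [(0.72, [112.6, 293.1, 136.4, 83.6])]
remote [(0.72, [265.8, 148.2, 38.2, 3.2])]
bottle [(0.79, [213.9, 106.0, 17.8, 57.5])]
candle [(0.73, [283.7, 301.7, 45.3, 59.3]), (0.56, [179.6, 157.7, 96.7, 82.4])]
1.1
```

View pics/scene0.png

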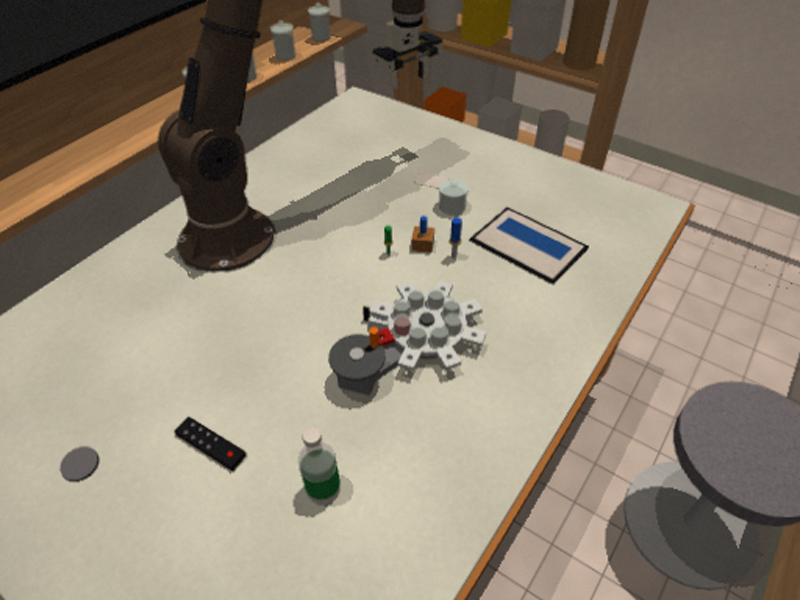

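View pics/side0.png

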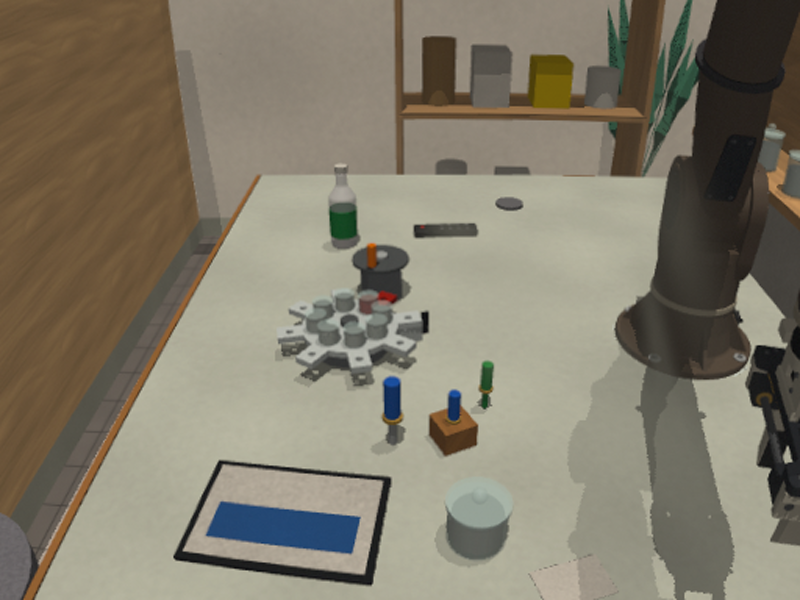

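```bash
cat > h.py <<'E'
import numpy as np,cv2
from scipy.spatial.transform import Rotation as R
def K(im): return np.array([[im['fx'],0,im['cx']],[0,im['fy'],im['cy']],[0,0,1.]])
def ext(im,st=None):  # world->cam R,t
    if 'rvec' in im: return cv2.Rodrigues(np.array(im['rvec'],float))[0],np.array(im['tvec'],float)
    T=np.eye(4);T[:3,:3]=R.from_rotvec(st['ee_rot']).as_matrix();T[:3,3]=st['position']
    C=np.linalg.inv(T@np.array(im['mount']));return C[:3,:3],C[:3,3]
def ray(im,px,st=None):
    r,t=ext(im,st);u=cv2.undistortPoints(np.array([[px]],float),K(im),np.array(im['dist_coeffs'],float))[0,0]
    return -r.T@t, r.T@np.array([u[0],u[1],1])
def onz(im,px,z,st=None):
    o,d=ray(im,px,st);return o+d*(z-o[2])/d[2]
def proj(im,P,st=None):
    r,t=ext(im,st);return cv2.projectPoints(np.atleast_2d(np.array(P,float)),cv2.Rodrigues(r)[0],t,K(im),np.array(im['dist_coeffs'],float))[0][:,0]
E
python3 - <<'E'
from h import *;import pickle
d=pickle.load(open('d0.pkl','rb'))
P={'hub':((356,354),(381,257),.083),'htop':((374,331),(372,246),.130),'dialc':((427,319),(349,321),.05),'pointer':((367,308),(425,313),.045),'pintop':((423,218),(454,393),.089),'decoy':((456,221),(392,380),.1),'green':((388,228),(487,363),.08)}
for k,(a,b,z) in P.items():
    print(k,[np.round(onz(d[c],np.array(p)/1.5625,z),3)[:2] for c,p in(('scene',a),('side',b))])
for n,px in (('tab',(529,244)),('candle',(452,205)),('bottle',(322,490)),('remote',(210,444))): print(n,onz(d['scene'],np.array(px)/1.5625,0).round(3))
print(d['scene']['color'].shape)
E
```

```text
hub [array([ 0.561, -0.155]), array([ 0.558, -0.154])]
htop [array([ 0.58 , -0.118]), array([ 0.572, -0.107])]
dialc [array([0.61 , 0.027]), array([0.606, 0.026])]
pointer [array([ 0.481, -0.017]), array([ 0.473, -0.011])]
pintop [array([0.439, 0.268]), array([0.435, 0.271])]
decoy [array([0.518, 0.292]), array([0.523, 0.256])]
green [array([0.384, 0.197]), array([0.382, 0.187])]
tab [0.66  0.429 0.   ]
candle [0.413 0.455 0.   ]
bottle [ 0.657 -0.388  0.   ]
remote [ 0.421 -0.441  0.   ]
(384, 512, 3)
```

Emit:
move_arm([
  [2.5, -4, 1.5, 0, 0, 0],
  [2.5, -4, 1.5, 0, 0, 0],
  [2.5, -4, 1.5, 0, 0, 0],
  [2.5, -4, 1.5, 0, 0, 0],
  [2.5, -4, 1.5, 0, 0, 0],
  [2.5, -4, 1.5, 0, 0, 0],
  [2.5, -4, 1.5, 0, 0, 0],
  [2.5, -4, 1.5, 0, 0, 0],
])

```text
clock: 1.9
position: [0.3582, 0.2829, 0.3667]
ee_rot: [0.399, 3.116, 0.001]
force: [1.1, 0.4, 0.6]
width: 1.002
```

Emit:
move_arm([
  [2.5, -4, 1, 0, 0, 0],
  [2.5, -4, 1, 0, 0, 0],
  [2.5, -4, 0, 0, 0, 0],
  [2.5, -4, 0, 0, 0, 0],
  [2.5, -4, 0, 0, 0, 0],
  [2.5, -4, 0, 0, 0, 0],
  [2.5, -4, 0, 0, 0, 0],
  [2.5, -4, 0, 0, 0, 0],
])

```text
clock: 2.7
position: [0.5583, -0.0368, 0.386]
ee_rot: [0.398, 3.116, 0.001]
force: [0.2, 0.4, 0.7]
width: 1.002
```

Emit:
move_arm([
  [0, 0, 0, 0, 0, 0],
  [0, 0, 0, 0, 0, 0],
  [0, 0, 0, 0, 0, 0],
])

```text
clock: 3.0
position: [0.5573, -0.0341, 0.3856]
ee_rot: [-0.397, -3.116, -0.001]
force: [-0.3, 0.5, 0.0]
width: 0.999
```

Run:
```python
from cell import monitor, imaging
import cv2,pickle
s=monitor.observe();im=imaging.get_image('wrist');print(s['clock'],s['position'],s['ee_rot'],s['joints'],s['force']);print(im['mount'])
pickle.dump((s,im),open('w1.pkl','wb'))
cv2.imwrite('pics/w1.png',cv2.resize(im['color'][:,:,::-1],(800,600),interpolation=cv2.INTER_CUBIC))
```

```text
3.0 [ 0.55732046 -0.03409994  0.38560949] [-3.97287943e-01 -3.11589103e+00 -1.01260003e-03] [-0.45739652  0.25203258  0.55766045  1.53893245 -0.13524505  1.3896321
  1.4276822 ] [-0.25212148  0.54637387  0.01730451]
[[-5.15296949e-04 -9.60510897e-01 -2.78241894e-01  7.64489863e-02]
 [ 9.99999678e-01 -3.23839413e-04 -7.34057316e-04 -4.67920365e-04]
 [ 6.14964359e-04 -2.78242183e-01  9.60510755e-01 -1.39308848e-01]
 [ 0.00000000e+00  0.00000000e+00  0.00000000e+00  1.00000000e+00]]
```

View pics/w1.png

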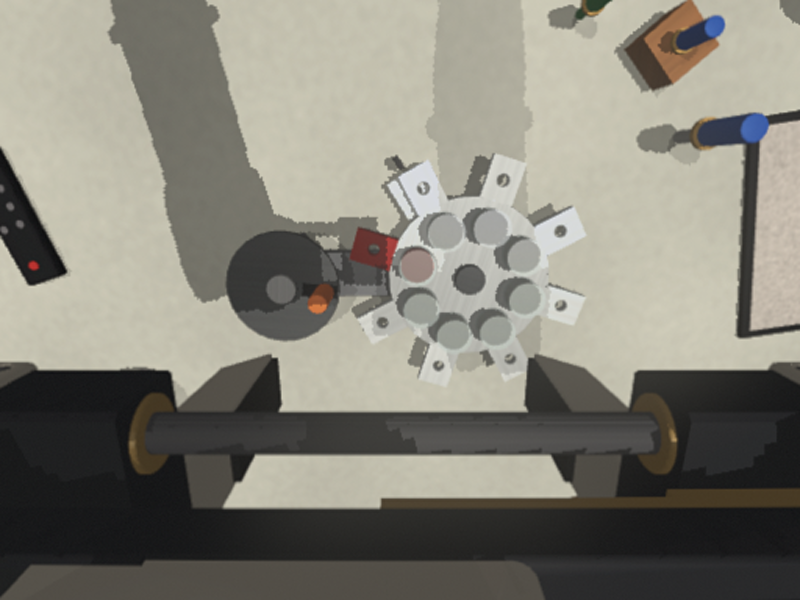

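```bash
cat >> h.py <<'E'
from scipy.optimize import minimize,least_squares
def cyl(im,x,y,z0,z1,r,st=None,sc=4):
    a=np.linspace(0,2*np.pi,40);P=np.concatenate([np.c_[x+r*np.cos(a),y+r*np.sin(a),0*a+z] for z in(z0,z1)])
    q=cv2.convexHull(((proj(im,P,st)+.5)*sc).astype(np.float32)).astype(np.int32)
    m=np.zeros((384*sc,512*sc),np.uint8);cv2.fillConvexPoly(m,q,255)
    return cv2.resize(m,(512,384),interpolation=cv2.INTER_AREA)/255.
def fitcyl(im,mask,xy,z0,z1,r,st=None):
    f=lambda p:np.abs(cyl(im,p[0],p[1],z0,z1,r,st)-mask).sum()
    o=minimize(f,xy,method='Nelder-Mead',options=dict(initial_simplex=[[xy[0],xy[1]],[xy[0]+.01,xy[1]],[xy[0],xy[1]+.01]],xatol=1e-4,fatol=.01))
    return o.x,o.fun,mask.sum()
def orange(im,box=None):
    h=cv2.cvtColor(im['color'],cv2.COLOR_RGB2HSV);m=(h[...,0]>6)&(h[...,0]<18)&(h[...,1]>185)&(h[...,2]>70);m=m.astype(float)
    if box: 
        k=np.zeros_like(m);k[box[1]:box[3],box[0]:box[2]]=1;m=m*k
    return m
E
python3 - <<'E'
from h import *;import pickle
d=pickle.load(open('d0.pkl','rb'));s,im=pickle.load(open('w1.pkl','rb'))
g=cv2.cvtColor(im['color'],cv2.COLOR_RGB2GRAY)
H=[]
for u,v in [(423,188),(503,180),(560,231),(561,306),(510,359),(439,366),(383,322),(375,250)]:
    u,v=u/1.5625-.18,v/1.5625-.18;x0,y0=int(round(u))-4,int(round(v))-4
    p=g[y0:y0+9,x0:x0+9].astype(float);t=np.median(p);w=np.clip(t*.85-p,0,None);yy,xx=np.mgrid[0:9,0:9]
    w*=((xx-4)**2+(yy-4)**2<14)
    c=(x0+(w*xx).sum()/w.sum(),y0+(w*yy).sum()/w.sum());H.append(onz(im,c,.043,s)[:2]);print(np.round((u,v),1),np.round(c,1),H[-1].round(4))
H=np.array(H)
def res(p):
    a=p[2]-np.arange(8)*np.pi/4
    return (np.c_[p[0]+.105*np.cos(a),p[1]+.105*np.sin(a)]-H).ravel()
a0=np.arctan2(H[0,1]-H[:,1].mean(),H[0,0]-H[:,0].mean())
for sgn in(1,-1):
    f=lambda p:(np.c_[p[0]+.105*np.cos(p[2]+sgn*np.arange(8)*np.pi/4),p[1]+.105*np.sin(p[2]+sgn*np.arange(8)*np.pi/4)]-H).ravel()
    o=least_squares(f,[*H.mean(0),a0],loss='soft_l1',f_scale=.002);print(sgn,o.x,o.cost,'red ang',np.degrees(o.x[2]+sgn*7*np.pi/4)%360, (o.fun.reshape(8,2)*1e3).round(1).tolist())
print('orange w',fitcyl(im,orange(im,(185,170,225,210)),(.58,-.115),.085,.13,.009,s))
print('orange sc',fitcyl(d['scene'],orange(d['scene'],(225,200,255,230)),(.58,-.115),.085,.13,.009))
print('orange si',fitcyl(d['side'],orange(d['side'],(225,145,255,180)),(.575,-.11),.085,.13,.009))
m=np.zeros((384,512));m[142:224,138:224]=1
dk=((g<95)|(orange(im)>0))&(m>0)
dk=cv2.morphologyEx(dk.astype(np.uint8),cv2.MORPH_CLOSE,np.ones((9,9)));dk=cv2.morphologyEx(dk,cv2.MORPH_OPEN,np.ones((25,25)))
print('disc',fitcyl(im,dk.astype(float),(.56,-.154),.075,.083,.056,s))
cap=(281/1.5625-.18,289/1.5625-.18);print('cap',[onz(im,cap,z,s).round(4) for z in(.083,.09,.095)])
pt=(392/1.5625-.18,157/1.5625-.18);print('pointer top',onz(im,pt,.045,s))
E
```

```text
[270.5 120.1] [270.4 120.4] [5.041e-01 2.000e-04]
[321.7 115. ] [320.8 114.3] [0.5149 0.0792]
[358.2 147.7] [358.6 147. ] [0.5804 0.1285]
[358.9 195.7] [359.2 195.8] [0.6623 0.1163]
[326.2 229.6] [326.7 229.9] [0.7097 0.0511]
[280.8 234.1] [279.9 234. ] [ 0.6965 -0.03  ]
[244.9 205.9] [244.2 205.8] [ 0.6304 -0.0772]
[239.8 159.8] [237. 162.] [ 0.5546 -0.0687]
1 [ 0.6065574   0.02552176 -3.37897995] 0.0021609669338091887 red ang 121.39870984433092 [[0.4, 50.0], [2.1, -108.3], [1.4, -205.0], [-1.0, -180.4], [-1.1, -50.3], [-0.3, 110.2], [0.8, 204.8], [-2.7, 183.8]]
-1 [ 0.60655044  0.02513042 -2.89679997] 1.3408819705953145e-05 red ang 239.02558752472845 [[0.6, -0.5], [1.6, 0.0], [0.7, -1.5], [-1.7, -1.1], [-1.3, -0.5], [0.1, 1.1], [1.6, 0.5], [-2.1, 3.8]]
orange w (array([ 0.49301399, -0.01629059]), np.float64(161.69803921568626), np.float64(0.0))
orange sc (array([ 0.57616122, -0.11670727]), np.float64(18.392156862745097), np.float64(61.0))
orange si (array([ 0.57510864, -0.11920959]), np.float64(31.01960784313725), np.float64(69.0))
disc (array([ 0.55358034, -0.15286065]), np.float64(1437.6745098039214), np.float64(2799.0))
cap [array([ 0.5605, -0.1592,  0.083 ]), array([ 0.5592, -0.1569,  0.09  ]), array([ 0.5584, -0.1553,  0.095 ])]
pointer top [ 0.46701639 -0.02205015  0.045     ]
```

Emit:
move_arm([
  [0, -4, -4, 0, 0, 0],
  [0, -4, -4, 0, 0, 0],
  [0, -3, -4, 0, 0, 0],
  [0, 0, -2, 0, 0, 0],
  [0, 0, 0, 0, 0, 0],
  [0, 0, 0, 0, 0, 0],
  [0, 0, 0, 0, 0, 0],
])

```text
clock: 3.75
position: [0.5587, -0.1346, 0.2567]
ee_rot: [0.395, 3.114, 0.001]
force: [0.2, 0.7, 0.6]
width: 1.0
```

Run:
```python
from cell import monitor, imaging
import cv2,pickle
s=monitor.observe();im=imaging.get_image('wrist');print(s['clock'],s['position'],s['ee_rot'],s['joints'],s['force'])
pickle.dump((s,im),open('w2.pkl','wb'))
cv2.imwrite('pics/w2.png',cv2.resize(im['color'][:,:,::-1],(800,600),interpolation=cv2.INTER_CUBIC))
```

```text
3.75 [ 0.55866145 -0.13460036  0.25671335] [3.95195990e-01 3.11402550e+00 1.09793748e-03] [-0.26949764  0.36794473  0.56847543  1.71986417 -0.21858434  1.1146933
  1.68339171] [0.21140152 0.74877553 0.6428789 ]
```

View pics/w2.png

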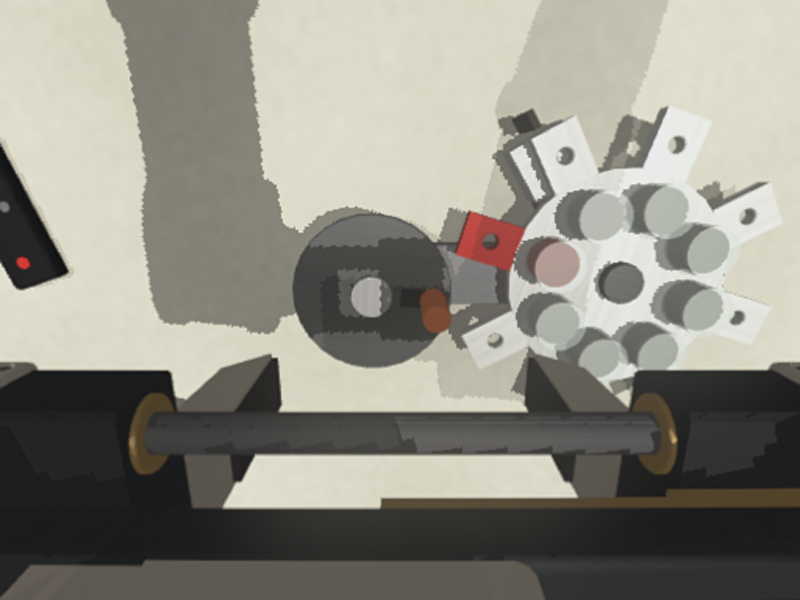

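```bash
cat >> h.py <<'E'
def disc(im,st,xy,z=.083,r=.056):
    g=cv2.GaussianBlur(cv2.cvtColor(im['color'],cv2.COLOR_RGB2GRAY),(0,0),.7).astype(np.float32);th=np.linspace(0,2*np.pi,120,endpoint=False);rr=np.linspace(r-.008,r+.008,81);xy=np.array(xy)
    for it in range(4):
        P=np.stack([xy[0]+rr[None]*np.cos(th)[:,None],xy[1]+rr[None]*np.sin(th)[:,None],np.full((120,81),z)],-1)
        q=proj(im,P.reshape(-1,3),st).astype(np.float32).reshape(120,81,2)
        v=cv2.remap(g,q[...,0],q[...,1],cv2.INTER_LINEAR);dv=np.gradient(v,axis=1)
        i=dv.argmax(1);ok=(dv.max(1)>2)&(q[:,40,1]<235)
        E=xy+np.c_[rr[i]*np.cos(th),rr[i]*np.sin(th)]
        o=least_squares(lambda p:(np.hypot(*(E[ok]-p[:2]).T)-r),xy,loss='soft_l1',f_scale=.0005);xy=o.x
    return xy,ok.sum(),np.median(np.abs(o.fun)),
def handlemask(im,c):
    h=cv2.cvtColor(im['color'],cv2.COLOR_RGB2HSV);m=((h[...,0]<20)&(h[...,1]>130)&(h[...,2]>50)).astype(np.uint8)
    n,l=cv2.connectedComponents(m);b=[(np.hypot(*(np.argwhere(l==i).mean(0)[::-1]-c)),i) for i in range(1,n) if (l==i).sum()>25]
    return (l==min(b)[1]).astype(float)
E
python3 - <<'E'
from h import *;import pickle
for f,c in(('w1',(318,300)),('w2',(435,311))):
    s,im=pickle.load(open(f+'.pkl','rb'))
    m=handlemask(im,np.array(c)/1.5625)
    print(f,fitcyl(im,m,(.578,-.116),.085,.13,.009,s),disc(im,s,(.558,-.156)))
d=pickle.load(open('d0.pkl','rb'))
print('side again',[fitcyl(d[k],handlemask(d[k],np.array(c)/1.5625),(.577,-.117),.085,.13,.009) for k,c in(('scene',(374,338)),('side',(372,255)))])
H=[]
for u,v in [(565,156),(677,144),(748,216),(738,318),(494,340),(490,241)]:
    H.append(onz(im,(u/1.5625-.18,v/1.5625-.18),.0445,s)[:2])
H=np.array(H);k=np.array([0,1,2,3,6,7])
f=lambda p:(np.c_[p[0]+.105*np.cos(p[2]-k*np.pi/4),p[1]+.105*np.sin(p[2]-k*np.pi/4)]-H).ravel()
o=least_squares(f,[.6066,.025,-2.9]);print(o.x,np.degrees(o.x[2]-7*np.pi/4)%360,(o.fun.reshape(-1,2)*1e3).round(1).tolist())
E
```

```text
w1 (array([ 0.5734236 , -0.11794185]), np.float64(36.2), np.float64(206.0)) (array([ 0.55894631, -0.15678696]), np.int64(113), np.float64(0.0004094214826188755))
w2 (array([ 0.57270551, -0.11765048]), np.float64(81.65490196078431), np.float64(398.0)) (array([ 0.55855389, -0.15751005]), np.int64(116), np.float64(0.0005458135720836574))
side again [(array([ 0.57723193, -0.11556567]), np.float64(84.06666666666666), np.float64(153.0)), (array([ 0.57494754, -0.1143394 ]), np.float64(11.156862745098039), np.float64(91.0))]
[ 0.60572495  0.0255471  -2.90366281] 238.63237594010707 [[-0.2, 0.3], [0.3, -0.1], [0.2, -0.3], [-0.7, -1.0], [0.2, 0.8], [0.2, 0.3]]
```

Emit:
move_arm([
  [0.7, 0.8, -3, 0, 0, 0],
  [0.7, 0.9, -3, 0, 0, 0],
  [0, 0, -3.5, 0, 0, 0],
  [0, 0, 0, 0, 0, 0],
  [0, 0, 0, 0, 0, 0],
], grip=0.5, force=4)

```text
clock: 4.3
position: [0.572, -0.1189, 0.1613]
ee_rot: [0.399, 3.116, -0.0]
force: [0.7, -0.2, -1.1]
width: 0.615
```

Emit:
move_arm([
  [0.1, 0.1, -2.5, 0, 0, 0],
  [0, 0, -2.4, 0, 0, 0],
  [0, 0, 0, 0, 0, 0],
  [0, 0, 0, 0, 0, 0],
])

```text
clock: 4.7
position: [0.5736, -0.1183, 0.1131]
ee_rot: [0.399, 3.114, 0.0]
force: [-0.2, 0.1, -0.0]
width: 0.504
```

Run:
```python
from cell import monitor, imaging
from h import *
import pickle
s=monitor.observe();print(s['clock'],s['position'],s['force'],s['width']);im=imaging.get_image('wrist')
pickle.dump((s,im),open('w3.pkl','wb'))
try:
    m=handlemask(im,(256,260));ij=np.argwhere(m);print(m.sum(),ij.mean(0),ij.min(0),ij.max(0),fitcyl(im,m,(.573,-.118),.085,.13,.009,s))
except Exception as e: print(e)
cv2.imwrite('pics/w3.png',cv2.resize(im['color'][:,:,::-1],(800,600)))
```

```text
4.7 [ 0.57355979 -0.11834725  0.11309667] [-0.20279234  0.10180512 -0.00795607] 0.5038237086518739
1039.0 [246.533205   259.69586141] [227 243] [263 276] (array([ 0.56042348, -0.11440701]), np.float64(1074.7843137254902), np.float64(1039.0))
```

View pics/w3.png

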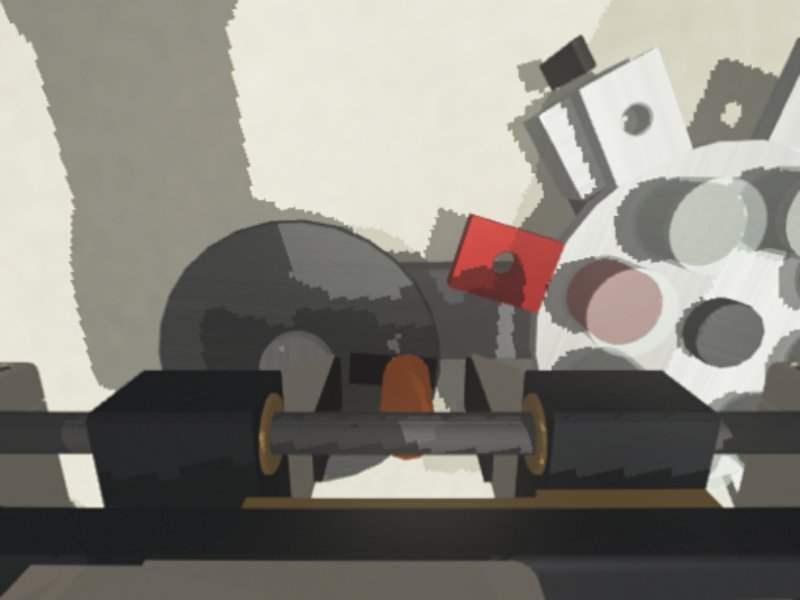

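Run:
```python
from h import *;import pickle
s,im=pickle.load(open('w3.pkl','rb'));m=handlemask(im,(256,260))
T=R.from_rotvec(s['ee_rot']).as_matrix();p=np.array(s['position']);print(im['cx'],im['fx'],T[:,1])
for row in(238,245,252,258):
    c=np.flatnonzero(m[row]);e=[]
    for u in(c.min()-.5,c.max()+.5):
        o,d=ray(im,(u,row),s);ol=T.T@(o-p);dl=T.T@d
        e.append((ol,dl))
    # tangent planes to upright cylinder at tool (x?,y): solve for y,x given r=9mm: angle in tool xy plane
    n=[np.array([-dl[1],dl[0]])/np.hypot(*dl[:2])*(-1 if k else 1) for k,(ol,dl) in enumerate(e)]
    A=np.array(n);b=np.array([n[k]@e[k][0][:2] for k in(0,1)])
    print(row,c.min(),c.max(),[np.linalg.solve(A,b+sg*.009)*1e3 for sg in(1,-1)])
```

```text
257.45684859652334 296.2967160110083 [2.52418404e-01 9.67618138e-01 2.96385547e-04]
238 246 273 [array([156.29506064,  -1.62646816]), array([-3.40058545,  0.6871097 ])]
245 245 274 [array([155.04366459,  -1.54774278]), array([-2.1491894 ,  0.60838432])]
252 244 275 [array([153.94839594,  -1.47887917]), array([-1.05392074,  0.53952071])]
258 244 275 [array([157.16483765,  -1.47836256]), array([-4.27036245,  0.5390041 ])]
```

Emit:
move_arm([
  [0.15, 0, 0, 0, 0, 0],
  [0, 0, 0, 0, 0, 0],
  [0, 0, 0, 0, 0, 0],
  [0, 0, 0, 0, 0, 0],
  [0, 0, 0, 0, 0, 0],
  [0, 0, 0, 0, 0, 0],
], grip=0.1, force=4)

```text
clock: 5.35
position: [0.5743, -0.1175, 0.1113]
ee_rot: [0.399, 3.116, 0.001]
force: [0.1, 1.9, 4.1]
width: 0.196
```

```bash
cat > st.py <<'E'
import sys,numpy as np
t0,dt,n,r=map(float,sys.argv[1:5]);t=np.radians(t0-dt*np.arange(int(n)+1));P=np.round(100*r*np.c_[np.cos(t),np.sin(t)],2);D=np.diff(P,axis=0)
for i in range(0,int(n),8): print(t0-dt*i,'[%s]'%', '.join('[%.2f, %.2f, 0, 0, 0, 0]'%tuple(x) for x in D[i:i+8]))
E
python3 st.py 67.5 7.5 8 .043
```

```text
67.5 [[0.50, -0.25, 0, 0, 0, 0], [0.47, -0.31, 0, 0, 0, 0], [0.42, -0.37, 0, 0, 0, 0], [0.37, -0.42, 0, 0, 0, 0], [0.31, -0.47, 0, 0, 0, 0], [0.25, -0.50, 0, 0, 0, 0], [0.18, -0.54, 0, 0, 0, 0], [0.11, -0.55, 0, 0, 0, 0]]
```

Emit:
move_arm([
  [0.5, -0.25, 0, 0, 0, 0],
  [0.47, -0.31, 0, 0, 0, 0],
], force=8)

```text
clock: 5.55
position: [0.5839, -0.1225, 0.1113]
ee_rot: [-0.398, -3.116, -0.002]
force: [-0.8, 3.9, 5.0]
width: 0.193
```

Emit:
move_arm([
  [0.44, -0.33, 0, 0, 0, 0],
  [0.39, -0.4, 0, 0, 0, 0],
  [0.31, -0.47, 0, 0, 0, 0],
])

```text
clock: 5.85
position: [0.5959, -0.1346, 0.1113]
ee_rot: [0.398, 3.116, 0.002]
force: [0.8, 4.6, 4.7]
width: 0.192
```

Emit:
move_arm([
  [0.29, -0.5, 0, 0, 0, 0],
  [0.22, -0.54, 0, 0, 0, 0],
  [0.13, -0.55, 0, 0, 0, 0],
])

```text
clock: 6.15
position: [0.6023, -0.1517, 0.1113]
ee_rot: [0.399, 3.115, 0.0]
force: [2.3, 2.9, 4.9]
width: 0.192
```

```bash
cat > fr.py <<'E'
from cell import monitor
import numpy as np
s=monitor.observe();p=np.array(s['position'][:2])-[.5587,-.1572];f=s['force'];r=np.hypot(*p);u=p/r;a=np.degrees(np.arctan2(p[1],p[0]))
print('t',s['clock'],'ang',a.round(1),'r',r.round(4),'Frad',round(u@f[:2],2),'Ftan',round(u[1]*f[0]-u[0]*f[1],2),'fz',round(f[2],1),s['width'],'z',s['position'][2])
E
python3 fr.py; python3 st.py 7.5 10 40 .0432
```

```text
t 6.15 ang 7.2 r 0.0439 Frad 2.68 Ftan -2.57 fz 4.9 0.19162078310567648 z 0.11128523146425681
7.5 [[0.04, -0.75, 0, 0, 0, 0], [-0.10, -0.75, 0, 0, 0, 0], [-0.23, -0.71, 0, 0, 0, 0], [-0.35, -0.67, 0, 0, 0, 0], [-0.45, -0.60, 0, 0, 0, 0], [-0.56, -0.51, 0, 0, 0, 0], [-0.64, -0.40, 0, 0, 0, 0], [-0.69, -0.29, 0, 0, 0, 0]]
-72.5 [[-0.74, -0.16, 0, 0, 0, 0], [-0.75, -0.04, 0, 0, 0, 0], [-0.75, 0.10, 0, 0, 0, 0], [-0.71, 0.23, 0, 0, 0, 0], [-0.67, 0.35, 0, 0, 0, 0], [-0.60, 0.45, 0, 0, 0, 0], [-0.51, 0.56, 0, 0, 0, 0], [-0.40, 0.64, 0, 0, 0, 0]]
-152.5 [[-0.29, 0.69, 0, 0, 0, 0], [-0.16, 0.74, 0, 0, 0, 0], [-0.04, 0.75, 0, 0, 0, 0], [0.10, 0.75, 0, 0, 0, 0], [0.23, 0.71, 0, 0, 0, 0], [0.35, 0.67, 0, 0, 0, 0], [0.45, 0.60, 0, 0, 0, 0], [0.56, 0.51, 0, 0, 0, 0]]
-232.5 [[0.64, 0.40, 0, 0, 0, 0], [0.69, 0.29, 0, 0, 0, 0], [0.74, 0.16, 0, 0, 0, 0], [0.75, 0.04, 0, 0, 0, 0], [0.75, -0.10, 0, 0, 0, 0], [0.71, -0.23, 0, 0, 0, 0], [0.67, -0.35, 0, 0, 0, 0], [0.60, -0.45, 0, 0, 0, 0]]
-312.5 [[0.51, -0.56, 0, 0, 0, 0], [0.40, -0.64, 0, 0, 0, 0], [0.29, -0.69, 0, 0, 0, 0], [0.16, -0.74, 0, 0, 0, 0], [0.04, -0.75, 0, 0, 0, 0], [-0.10, -0.75, 0, 0, 0, 0], [-0.23, -0.71, 0, 0, 0, 0], [-0.35, -0.67, 0, 0, 0, 0]]
```

Emit:
move_arm([
  [0.08, -0.75, 0, 0, 0, 0],
  [-0.1, -0.75, 0, 0, 0, 0],
  [-0.23, -0.71, 0, 0, 0, 0],
  [-0.35, -0.67, 0, 0, 0, 0],
])

```text
clock: 6.55
position: [0.5959, -0.1812, 0.1113]
ee_rot: [0.4, 3.115, -0.001]
force: [1.6, 2.1, 5.6]
width: 0.194
```

```bash
python3 fr.py
```

```text
t 6.55 ang -32.9 r 0.0443 Frad 0.24 Ftan -2.63 fz 5.6 0.19421812959930257 z 0.11128803572192067
```

Emit:
move_arm([
  [-0.45, -0.6, 0, 0, 0, 0],
  [-0.56, -0.51, 0, 0, 0, 0],
  [-0.64, -0.4, 0, 0, 0, 0],
  [-0.69, -0.29, 0, 0, 0, 0],
])

```text
clock: 6.95
position: [0.5721, -0.199, 0.1112]
ee_rot: [0.4, 3.115, -0.0]
force: [2.7, 3.3, 5.3]
width: 0.191
```

```bash
python3 fr.py
```

```text
t 6.95 ang -72.2 r 0.0439 Frad -2.27 Ftan -3.58 fz 5.3 0.19127755957969855 z 0.11124568112242174
```

Emit:
move_arm([
  [-0.74, -0.12, 0, 0, 0, 0],
  [-0.75, -0.04, 0, 0, 0, 0],
  [-0.75, 0.1, 0, 0, 0, 0],
  [-0.71, 0.23, 0, 0, 0, 0],
  [-0.67, 0.35, 0, 0, 0, 0],
  [-0.6, 0.45, 0, 0, 0, 0],
])

```text
clock: 7.55
position: [0.5299, -0.1884, 0.1113]
ee_rot: [0.399, 3.115, -0.0]
force: [5.1, 1.2, 5.3]
width: 0.195
```

```bash
python3 fr.py
```

```text
t 7.55 ang -132.7 r 0.0424 Frad -4.38 Ftan -2.92 fz 5.3 0.1953132684515942 z 0.11126007252475062
```

Emit:
move_arm([
  [-0.46, 0.6, 0, 0, 0, 0],
  [-0.37, 0.66, 0, 0, 0, 0],
  [-0.29, 0.69, 0, 0, 0, 0],
  [-0.16, 0.74, 0, 0, 0, 0],
])

```text
clock: 7.95
position: [0.5172, -0.1617, 0.1112]
ee_rot: [0.4, 3.115, -0.001]
force: [5.7, -2.3, 3.7]
width: 0.196
```

```bash
python3 fr.py
```

```text
t 7.95 ang -173.7 r 0.0417 Frad -5.39 Ftan -2.94 fz 3.7 0.1963372133921396 z 0.11124249464355569
```

Emit:
move_arm([
  [0.04, 0.74, 0, 0, 0, 0],
  [0.16, 0.73, 0, 0, 0, 0],
  [0.23, 0.71, 0, 0, 0, 0],
  [0.35, 0.67, 0, 0, 0, 0],
  [0.45, 0.6, 0, 0, 0, 0],
])

```text
clock: 8.45
position: [0.5288, -0.1278, 0.1112]
ee_rot: [-0.401, -3.115, 0.002]
force: [0.6, -4.8, 7.8]
width: 0.194
```

```bash
python3 fr.py
```

```text
t 8.45 ang 135.5 r 0.0419 Frad -3.73 Ftan -3.0 fz 7.8 0.19371683019687402 z 0.1111537047347862
```

Emit:
move_arm([
  [0.58, 0.48, 0, 0, 0, 0],
  [0.66, 0.38, 0, 0, 0, 0],
  [0.69, 0.28, 0, 0, 0, 0],
  [0.74, 0.15, 0, 0, 0, 0],
  [0.75, 0.04, 0, 0, 0, 0],
  [0.75, -0.1, 0, 0, 0, 0],
])

```text
clock: 9.05
position: [0.5695, -0.1151, 0.1109]
ee_rot: [-0.4, -3.113, 0.001]
force: [-2.9, -1.1, 10.5]
width: 0.193
```

```bash
python3 fr.py
```

```text
t 9.05 ang 75.6 r 0.0435 Frad -1.8 Ftan -2.5 fz 10.5 0.1926332028109514 z 0.11094495563474761
```

```bash
sed -i 's/\[.5587,-.1572\]/[.5605,-.1570]/' fr.py; python3 st.py 78 15 24 .0427
```

```text
78.0 [[1.05, -0.38, 0, 0, 0, 0], [0.92, -0.63, 0, 0, 0, 0], [0.72, -0.84, 0, 0, 0, 0], [0.48, -1.01, 0, 0, 0, 0], [0.20, -1.10, 0, 0, 0, 0], [-0.08, -1.11, 0, 0, 0, 0], [-0.38, -1.05, 0, 0, 0, 0], [-0.63, -0.92, 0, 0, 0, 0]]
-42.0 [[-0.84, -0.72, 0, 0, 0, 0], [-1.01, -0.48, 0, 0, 0, 0], [-1.10, -0.20, 0, 0, 0, 0], [-1.11, 0.08, 0, 0, 0, 0], [-1.05, 0.38, 0, 0, 0, 0], [-0.92, 0.63, 0, 0, 0, 0], [-0.72, 0.84, 0, 0, 0, 0], [-0.48, 1.01, 0, 0, 0, 0]]
-162.0 [[-0.20, 1.10, 0, 0, 0, 0], [0.08, 1.11, 0, 0, 0, 0], [0.38, 1.05, 0, 0, 0, 0], [0.63, 0.92, 0, 0, 0, 0], [0.84, 0.72, 0, 0, 0, 0], [1.01, 0.48, 0, 0, 0, 0], [1.10, 0.20, 0, 0, 0, 0], [1.11, -0.08, 0, 0, 0, 0]]
```

Emit:
move_arm([
  [1.05, -0.4, 0.1, 0, 0, 0],
  [0.92, -0.63, 0, 0, 0, 0],
  [0.72, -0.84, 0, 0, 0, 0],
  [0.48, -1.01, 0, 0, 0, 0],
])

```text
clock: 9.45
position: [0.6021, -0.1436, 0.1112]
ee_rot: [-0.398, -3.113, -0.001]
force: [-4.9, 1.3, 1.7]
width: 0.191
```

```bash
python3 fr.py
```

```text
t 9.45 ang 17.8 r 0.0437 Frad -4.26 Ftan -2.74 fz 1.7 0.19100505192564082 z 0.11120481346634856
```

Emit:
move_arm([
  [0.13, -1.11, 0, 0, 0, 0],
  [-0.11, -1.11, 0, 0, 0, 0],
  [-0.38, -1.05, 0, 0, 0, 0],
  [-0.63, -0.92, 0, 0, 0, 0],
])

```text
clock: 9.85
position: [0.5927, -0.1861, 0.1115]
ee_rot: [-0.399, -3.116, -0.0]
force: [1.5, 2.8, -7.3]
width: 0.192
```

```bash
python3 fr.py
```

```text
t 9.85 ang -42.2 r 0.0434 Frad -0.76 Ftan -3.11 fz -7.3 0.19240410339060934 z 0.1114997721693352
```

Emit:
move_arm([
  [-0.84, -0.7, -0.04, 0, 0, 0],
  [-1.01, -0.48, 0, 0, 0, 0],
  [-1.1, -0.2, 0, 0, 0, 0],
  [-1.11, 0.08, 0, 0, 0, 0],
  [-1.05, 0.38, 0, 0, 0, 0],
])

```text
clock: 10.35
position: [0.5407, -0.1952, 0.1117]
ee_rot: [0.4, 3.116, -0.001]
force: [2.8, -0.8, -11.3]
width: 0.199
```

```bash
python3 fr.py
```

```text
t 10.35 ang -117.4 r 0.043 Frad -0.57 Ftan -2.9 fz -11.3 0.19870503668671127 z 0.11165488225984103
```

Emit:
move_arm([
  [-0.92, 0.63, -0.06, 0, 0, 0],
  [-0.72, 0.84, 0, 0, 0, 0],
  [-0.48, 1.01, 0, 0, 0, 0],
  [-0.2, 1.1, 0, 0, 0, 0],
  [0.08, 1.11, 0, 0, 0, 0],
])

```text
clock: 10.85
position: [0.5192, -0.1469, 0.1114]
ee_rot: [0.399, 3.116, 0.0]
force: [-0.6, -3.3, -0.2]
width: 0.192
```

```bash
python3 fr.py
```

```text
t 10.85 ang 166.3 r 0.0425 Frad -0.21 Ftan -3.31 fz -0.2 0.192409187536167 z 0.11137644715505164
```

Emit:
move_arm([
  [0.38, 1.05, 0, 0, 0, 0],
  [0.63, 0.92, 0, 0, 0, 0],
  [0.84, 0.72, 0, 0, 0, 0],
  [1.01, 0.48, 0, 0, 0, 0],
  [1.1, 0.2, 0, 0, 0, 0],
  [1.11, -0.08, 0, 0, 0, 0],
])

```text
clock: 11.45
position: [0.5712, -0.1148, 0.1112]
ee_rot: [-0.399, -3.116, 0.0]
force: [-4.0, -4.0, 5.9]
width: 0.198
```

```bash
python3 fr.py
```

```text
t 11.45 ang 75.8 r 0.0435 Frad -4.82 Ftan -2.9 fz 5.9 0.19774617073047812 z 0.11120159858358496
```

Emit:
move_arm([
  [1.03, -0.46, -0.03, 0, 0, 0],
  [0.9, -0.65, 0, 0, 0, 0],
  [0.72, -0.84, 0, 0, 0, 0],
  [0.48, -1.01, 0, 0, 0, 0],
  [0.2, -1.1, 0, 0, 0, 0],
])

```text
clock: 11.95
position: [0.6046, -0.1544, 0.1109]
ee_rot: [-0.397, -3.116, -0.003]
force: [-3.7, 2.6, 9.8]
width: 0.195
```

```bash
python3 fr.py
```

```text
t 11.95 ang 3.3 r 0.0441 Frad -3.51 Ftan -2.83 fz 9.8 0.19543537780202883 z 0.11093810694077871
```

Emit:
move_arm([
  [-0.14, -1.11, 0.05, 0, 0, 0],
  [-0.38, -1.05, 0, 0, 0, 0],
  [-0.63, -0.92, 0, 0, 0, 0],
  [-0.84, -0.72, 0, 0, 0, 0],
  [-1.01, -0.48, 0, 0, 0, 0],
])

```text
clock: 12.45
position: [0.5731, -0.1988, 0.1111]
ee_rot: [0.4, 3.116, -0.0]
force: [3.2, 2.0, 0.2]
width: 0.196
```

```bash
python3 fr.py
```

```text
t 12.45 ang -73.3 r 0.0437 Frad -1.01 Ftan -3.62 fz 0.2 0.195866636560887 z 0.11114846119128585
```

Emit:
move_arm([
  [-1.1, -0.19, 0, 0, 0, 0],
  [-1.11, 0.09, 0, 0, 0, 0],
  [-1.05, 0.38, 0, 0, 0, 0],
  [-0.92, 0.63, 0, 0, 0, 0],
  [-0.72, 0.84, 0, 0, 0, 0],
  [-0.48, 1.01, 0, 0, 0, 0],
])

```text
clock: 13.05
position: [0.5191, -0.1703, 0.1113]
ee_rot: [0.4, 3.116, -0.001]
force: [5.1, -1.7, -4.8]
width: 0.192
```

```bash
python3 fr.py
```

```text
t 13.05 ang -162.2 r 0.0435 Frad -4.31 Ftan -3.13 fz -4.8 0.19159488476110373 z 0.11129606633528859
```

Correct about 0.7 mm inward (+x).

Emit:
move_arm([
  [-0.13, 1.12, -0.03, 0, 0, 0],
  [0.08, 1.11, 0, 0, 0, 0],
  [0.38, 1.05, 0, 0, 0, 0],
  [0.63, 0.92, 0, 0, 0, 0],
  [0.84, 0.72, 0, 0, 0, 0],
])

```text
clock: 13.55
position: [0.538, -0.1206, 0.111]
ee_rot: [-0.399, -3.116, -0.0]
force: [-0.8, -3.1, 5.2]
width: 0.197
```

```bash
python3 fr.py
```

```text
t 13.55 ang 121.8 r 0.0428 Frad -2.21 Ftan -2.27 fz 5.2 0.19736150295572283 z 0.1110255484954664
```

Emit:
move_arm([
  [1.02, 0.44, 0.02, 0, 0, 0],
  [1.1, 0.18, 0, 0, 0, 0],
  [1.11, -0.08, 0, 0, 0, 0],
  [1.05, -0.38, 0, 0, 0, 0],
  [0.9, -0.63, 0, 0, 0, 0],
])

```text
clock: 14.05
position: [0.5902, -0.1252, 0.111]
ee_rot: [-0.397, -3.115, -0.002]
force: [-3.2, 0.6, 7.8]
width: 0.19
```

```bash
python3 fr.py
```

```text
t 14.05 ang 47.0 r 0.0435 Frad -1.77 Ftan -2.79 fz 7.8 0.1897103351478522 z 0.11098526131521384
```

Emit:
move_arm([
  [0.69, -0.85, 0.04, 0, 0, 0],
  [0.46, -1.01, 0, 0, 0, 0],
  [0.2, -1.1, 0, 0, 0, 0],
  [-0.1, -1.11, 0, 0, 0, 0],
  [-0.38, -1.05, 0, 0, 0, 0],
])

```text
clock: 14.55
position: [0.5985, -0.178, 0.1112]
ee_rot: [0.399, 3.116, 0.0]
force: [1.8, 2.4, -1.1]
width: 0.189
```

```bash
python3 fr.py
```

```text
t 14.55 ang -28.9 r 0.0434 Frad 0.44 Ftan -2.97 fz -1.1 0.18925176974987704 z 0.11124266933869272
```

Emit:
move_arm([
  [-0.63, -0.92, 0, 0, 0, 0],
  [-0.84, -0.72, 0, 0, 0, 0],
  [-1.0, -0.48, 0, 0, 0, 0],
  [0, 0, 0, 0, 0, 0],
  [0, 0, 0, 0, 0, 0],
  [0, 0, 0, 0, 0, 0],
])

```text
clock: 15.15
position: [0.5727, -0.1988, 0.1113]
ee_rot: [-0.399, -3.115, 0.001]
force: [-4.2, 0.1, -2.9]
width: 0.194
```

```bash
python3 fr.py
```

```text
t 15.15 ang -73.7 r 0.0435 Frad -1.23 Ftan 3.96 fz -2.9 0.19436007210299788 z 0.11130281380457659
```

Emit:
move_arm([
  [0, 0, 0, 0, 0, 0],
  [0, 0, 0, 0, 0, 0],
  [0, 0, 0, 0, 0, 0],
  [0, 0, 3, 0, 0, 0],
  [0, 1, 4, 0, 0, 0],
  [0, 3, 4, 0, 0, 0],
  [-2, 4, 2, 0, 0, 0],
  [0, 0, 0, 0, 0, 0],
], grip=0.6)

```text
clock: 15.95
position: [0.5543, -0.1129, 0.2445]
ee_rot: [0.388, 3.113, 0.006]
force: [-0.4, -0.1, 0.1]
width: 0.598
```

Emit:
move_arm([
  [-1, 4, 0, 0, 0, 0],
  [-1, 4, 0, 0, 0, 0],
  [0, 0, 0, 0, 0, 0],
  [0, 0, 0, 0, 0, 0],
  [0, 0, 0, 0, 0, 0],
])

```text
clock: 16.45
position: [0.5338, -0.0397, 0.2417]
ee_rot: [0.401, 3.115, -0.001]
force: [-0.0, -0.9, 0.1]
width: 0.6
```

Run:
```python
from cell import monitor, imaging
import cv2,pickle
s=monitor.observe();im=imaging.get_image('wrist');print(s['clock'],s['position'],s['ee_rot'],s['joints'],s['force'])
pickle.dump((s,im),open('w4.pkl','wb'))
cv2.imwrite('pics/w4.png',cv2.resize(im['color'][:,:,::-1],(800,600),interpolation=cv2.INTER_CUBIC))
```

```text
16.45 [ 0.53377832 -0.03968263  0.24172301] [ 4.00841018e-01  3.11515363e+00 -7.84659320e-04] [-0.43718481  0.30891511  0.53485543  1.83050119 -0.17905761  1.0493834
  1.48130848] [-0.0333254  -0.85783751  0.06729035]
```

View pics/w4.png

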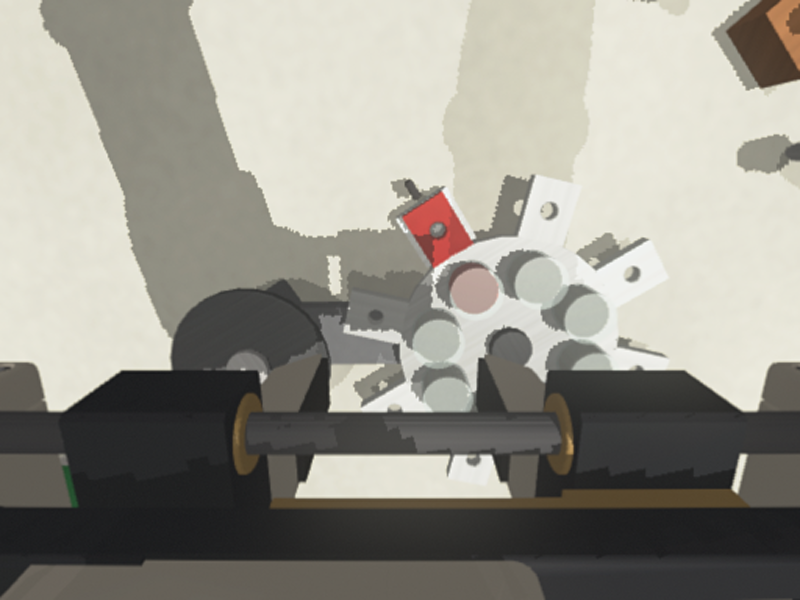

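Run:
```python
from h import *;import pickle
s,im=pickle.load(open('w4.pkl','rb'))
q=lambda u,v,z:onz(im,(u/1.5625-.18,v/1.5625-.18),z,s)[:2]
r=q(437.5,231,.0445);h=[q(437.5,231,.0445),q(549,210,.0445),q(632,274,.0445),q(376,315,.0445)]
p=q(409,184,.045)
f=lambda a:np.concatenate([a[:2]+.105*np.array([np.cos(a[2]-k*np.pi/4),np.sin(a[2]-k*np.pi/4)])-x for k,x in zip((0,1,2,-1),h)])
o=least_squares(f,[.606,.0254,-2.85]);print(r,'fit',o.x[:2],np.degrees(o.x[2])%360,(o.fun*1e3).round(1),'red fit',o.x[:2]+.105*np.array([np.cos(o.x[2]),np.sin(o.x[2])]))
print('pointer',p,'dir',np.degrees(np.arctan2(*(p-[.606,.0254])[::-1]))%360,'hub yaw',disc(im,s,(.5587,-.1572)))
```

```text
[ 0.50622354 -0.00715533] fit [0.60535889 0.02524591] 197.59825954333374 [-1.   0.7  0.3  0.1 -0.1 -0.1  0.8 -0.7] red fit [ 0.50527291 -0.00649989]
pointer [ 0.46910602 -0.01886668] dir 197.9193745185129 hub yaw (array([ 0.55894519, -0.15591277]), np.int64(55), np.float64(0.00034981031284286174))
```

Emit:
move_arm([
  [-1.5, 4.5, 0, 0, 0, 0],
  [-1.5, 4.5, 0, 0, 0, 0],
  [-1.5, 4.5, 0, 0, 0, 0],
  [-1.5, 4.5, 0, 0, 0, 0],
  [-1.5, 4.5, 0, 0, 0, 0],
  [-1.5, 4.5, 0, 0, 0, 0],
  [-0.5, 2.5, 0, 0, 0, 0],
  [0, 0, 0, 0, 0, 0],
])

```text
clock: 17.3
position: [0.4378, 0.2599, 0.2413]
ee_rot: [-0.392, -3.117, -0.001]
force: [0.0, -0.4, 0.3]
width: 0.597
```

Emit:
move_arm([
  [0, 0, 0, 0, 0, 0],
  [0, 0, 0, 0, 0, 0],
  [0, 0, 0, 0, 0, 0],
])

```text
clock: 17.6
position: [0.4392, 0.2547, 0.2416]
ee_rot: [0.404, 3.115, -0.0]
force: [-0.2, -0.3, 0.7]
width: 0.598
```

Run:
```python
from cell import monitor, imaging
import cv2,pickle
s=monitor.observe();im=imaging.get_image('wrist');print(s['clock'],s['position'],s['ee_rot'],s['joints'],s['force'])
pickle.dump((s,im),open('w5.pkl','wb'))
cv2.imwrite('pics/w5.png',cv2.resize(im['color'][:,:,::-1],(800,600),interpolation=cv2.INTER_CUBIC))
```

```text
17.6 [0.43924224 0.25471906 0.24160356] [ 4.04067003e-01  3.11525792e+00 -3.14390177e-04] [-0.95049465  0.2504839   0.3967945   1.88453746 -0.11174744  1.02803135
  0.80583921] [-0.19542478 -0.31408631  0.72821405]
```

View pics/w5.png

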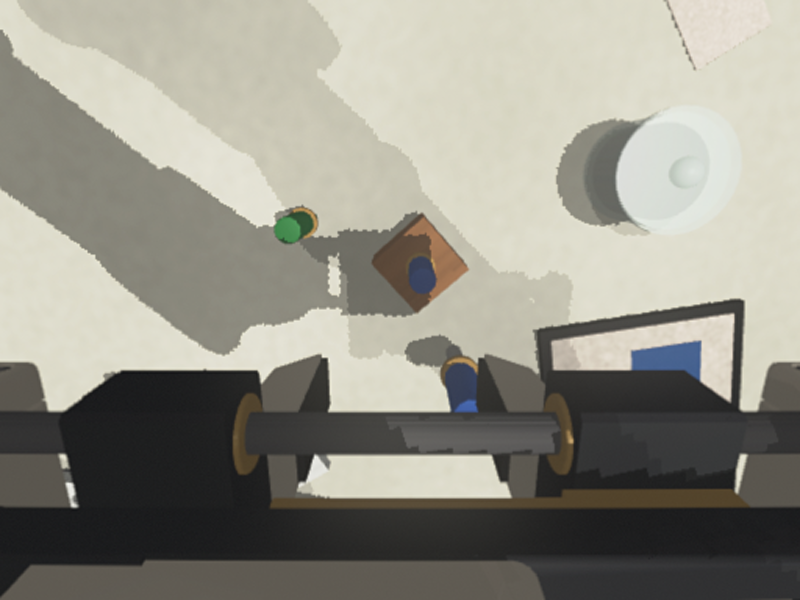

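Run:
```python
from h import *;import pickle
s,im=pickle.load(open('w5.pkl','rb'));d=pickle.load(open('d0.pkl','rb'))
def blue(im,c):
    h=cv2.cvtColor(im['color'],cv2.COLOR_RGB2HSV);m=((h[...,0]>100)&(h[...,0]<135)&(h[...,1]>120)&(h[...,2]>35)).astype(np.uint8)
    n,l=cv2.connectedComponents(m);b=[(np.hypot(*(np.argwhere(l==i).mean(0)[::-1]-c)),i) for i in range(1,n) if (l==i).sum()>15]
    return (l==min(b)[1]).astype(float)
for a,i,c in((s,im,(422,273)),(None,d['scene'],(423,224)),(None,d['side'],(454,405))):
    print(fitcyl(i,blue(i,np.array(c)/1.5625),(.438,.269),.044,.089,.009,a))
cr=np.hstack([cv2.resize(im['color'][130:260,160:320],(400,325)),cv2.resize(d['side']['color'][220:300,235:335],(400,325))])
cv2.imwrite('pics/cand.png',cr[:,:,::-1])
```

```text
(array([0.37453863, 0.27273267]), np.float64(384.80392156862746), np.float64(93.0))
(array([0.43554547, 0.27248175]), np.float64(19.349019607843136), np.float64(36.0))
(array([0.43479793, 0.2703997 ]), np.float64(39.705882352941174), np.float64(125.0))
```

View pics/cand.png

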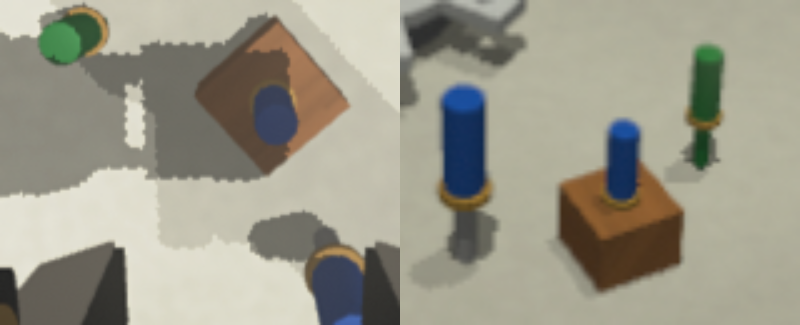

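Run:
```python
from h import *;import pickle
s,im=pickle.load(open('w5.pkl','rb'))
h=cv2.cvtColor(im['color'],cv2.COLOR_RGB2HSV);m=((h[...,0]>100)&(h[...,0]<140)&(h[...,1]>75)).astype(float);k=m*0;k[155:195,250:292]=1;m*=k
print(m.sum(),fitcyl(im,m,(.436,.27),.044,.089,.009,s),onz(im,(422/1.5625-.18,275/1.5625-.18),.089,s))
q=[onz(im,(u/1.5625-.18,v/1.5625-.18),.04,s)[:2] for u,v in((421,213),(468,267),(417,313),(372,263))];print(np.mean(q,0),np.round(q,4))
```

```text
291.0 (array([0.4332793 , 0.26830211]), np.float64(80.01176470588234), np.float64(291.0)) [0.43036988 0.26927585 0.089     ]
[0.43324664 0.26862334] [[0.3966 0.279 ]
 [0.4442 0.3033]
 [0.4693 0.2575]
 [0.4229 0.2346]]
```

Emit:
move_arm([
  [-0.3, 0.7, -3, 0, 0, 0],
  [-0.3, 0.7, -4, 0, 0, 0],
  [0, 0, -4, 0, 0, 0],
  [0, 0, -1.5, 0, 0, 0],
  [0, 0, 0, 0, 0, 0],
  [0, 0, 0, 0, 0, 0],
], grip=0.5)

```text
clock: 18.25
position: [0.4331, 0.27, 0.1171]
ee_rot: [0.401, 3.116, 0.0]
force: [0.5, -1.2, -0.4]
width: 0.5
```

Run:
```python
from cell import monitor, imaging
from h import *
import pickle
s=monitor.observe();im=imaging.get_image('wrist');print(s['clock'],s['position'],s['ee_rot'],s['width'])
pickle.dump((s,im),open('w6.pkl','wb'))
h=cv2.cvtColor(im['color'],cv2.COLOR_RGB2HSV);m=((h[...,0]>100)&(h[...,0]<140)&(h[...,1]>75)).astype(np.uint8)
n,l,st,c=cv2.connectedComponentsWithStats(m);print([(st[i].tolist(),c[i].round(1).tolist()) for i in range(1,n) if st[i][4]>40])
cv2.imwrite('pics/w6.png',cv2.resize(im['color'][:,:,::-1],(800,600)))
```

```text
18.25 [0.43307463 0.26999601 0.11706122] [4.01026628e-01 3.11553214e+00 3.49597008e-05] 0.5000837749890986
[([244, 207, 27, 47, 1041], [257.0, 230.3]), ([451, 290, 27, 36, 672], [464.1, 305.2]), ([282, 307, 29, 11, 243], [295.7, 312.8])]
```

View pics/w6.png

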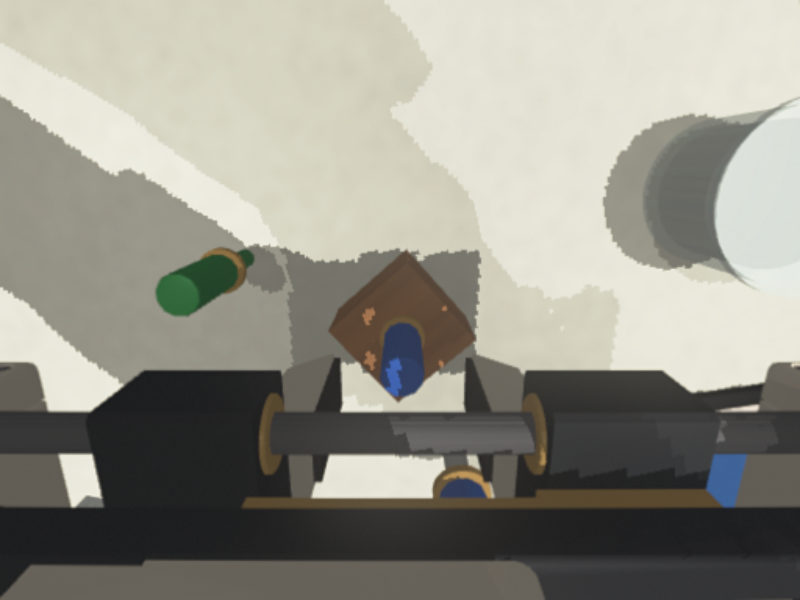

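Run:
```python
from h import *;import pickle
s,im=pickle.load(open('w6.pkl','rb'))
h=cv2.cvtColor(im['color'],cv2.COLOR_RGB2HSV);m=((h[...,0]>100)&(h[...,0]<140)&(h[...,1]>75)).astype(float);m[:,:240]=0;m[:,275:]=0;m[258:]=0
x,f,n=fitcyl(im,m,(.433,.269),.044,.089,.009,s);T=R.from_rotvec(s['ee_rot']).as_matrix()
print(x,f,n,'tool',T.T@(np.r_[x,s['position'][2]]-s['position']))
```

```text
[0.43423644 0.26888645] 151.09411764705882 1041.0 tool [-1.40491914e-03 -7.79176237e-04  4.40445397e-07]
```

Emit:
move_arm([
  [0, -0.1, -2, 0, 0, 0],
  [0, 0, -1.9, 0, 0, 0],
  [0, 0, 0, 0, 0, 0],
  [0, 0, 0, 0, 0, 0],
])

```text
clock: 18.7
position: [0.4331, 0.2697, 0.0787]
ee_rot: [0.4, 3.115, 0.002]
force: [-0.7, 0.1, -0.4]
width: 0.502
```

Emit:
move_arm([
  [0.1, -0.05, 0, 0, 0, 0],
  [0, 0, 0, 0, 0, 0],
  [0, 0, 0, 0, 0, 0],
  [0, 0, 0, 0, 0, 0],
  [0, 0, 0, 0, 0, 0],
  [0, 0, 0, 0, 0, 0],
], grip=0.05, force=12)

```text
clock: 19.3
position: [0.4336, 0.2691, 0.0778]
ee_rot: [0.399, 3.116, 0.001]
force: [-0.6, -0.5, 5.0]
width: 0.195
```

Emit:
move_arm([
  [0, 0, 1, 0, 0, 0],
  [0, 0, 2, 0, 0, 0],
  [0, 0, 3, 0, 0, 0],
  [0, 0, 0, 0, 0, 0],
  [0, 0, 0, 0, 0, 0],
])

```text
clock: 19.8
position: [0.4336, 0.2691, 0.1383]
ee_rot: [0.399, 3.115, 0.002]
force: [0.5, 0.0, -0.5]
width: 0.191
```

Emit:
move_arm([
  [1, -3, 1, 0, 0, 0],
  [1.1, -4.5, 0, 0, 0, 0],
  [1.1, -4.5, 0, 0, 0, 0],
  [1.1, -4.5, 0, 0, 0, 0],
  [1.1, -4.5, 0, 0, 0, 0],
  [1.1, -4, 0, 0, 0, 0],
  [0.6, -2.5, 0, 0, 0, 0],
  [0, 0, 0, 0, 0, 0],
])

```text
clock: 20.6
position: [0.5043, -0.0107, 0.1469]
ee_rot: [-0.409, -3.114, 0.003]
force: [0.5, 1.2, -1.7]
width: 0.19
```

Emit:
move_arm([
  [0, 0, -1, 0, 0, 0],
  [0, 0, 0, 0, 0, 0],
  [0, 0, 0, 0, 0, 0],
  [0, 0, 0, 0, 0, 0],
])

```text
clock: 21.0
position: [0.5042, -0.005, 0.1373]
ee_rot: [-0.396, -3.116, -0.0]
force: [0.1, 0.5, -0.8]
width: 0.192
```

Run:
```python
from cell import monitor, imaging
from h import *
import pickle
s=monitor.observe();im=imaging.get_image('wrist');print(s['clock'],s['position'],s['ee_rot'],s['force'],s['width'])
pickle.dump((s,im),open('w7.pkl','wb'))
p=np.array(s['position']);T=R.from_rotvec(s['ee_rot']).as_matrix()
print('pred tip px',(proj(im,p+T@[0,0,.0738],s)).round(1),'hole',proj(im,[[.5055,-.0065,.045],[.606,.0254,.045]],s).round(1))
cv2.imwrite('pics/w7.png',cv2.resize(im['color'][60:360,100:412][:,:,::-1],(780,750))[:600])
```

```text
21.0 [ 0.50422353 -0.00501048  0.137312  ] [-3.96397819e-01 -3.11589783e+00 -2.01945247e-04] [ 0.09086361  0.45552175 -0.78279737] 0.19247801813097842
pred tip px [[258.3 213.9]] hole [[256.9 208.2]
 [318.6 301.3]]
```

View pics/w7.png

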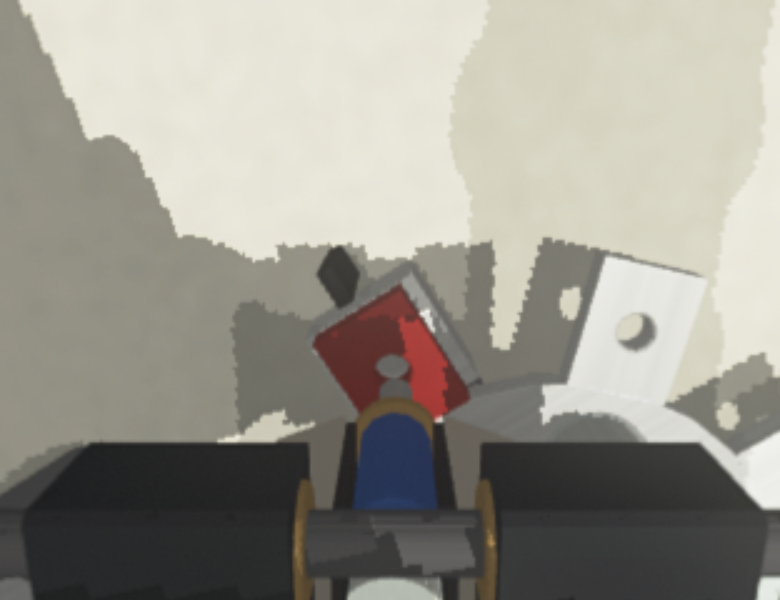

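Run:
```python
from h import *
import pickle
s,im=pickle.load(open('w7.pkl','rb'))
c=im['color'][190:235,226:286]
cv2.imwrite('pics/w7z.png',cv2.resize(c[:,:,::-1],(780,585),interpolation=cv2.INTER_NEAREST))
print(onz(im,(256.5,206.1),.045,s))
```

```text
[ 0.50368056 -0.00634824  0.045     ]
```

View pics/w7z.png

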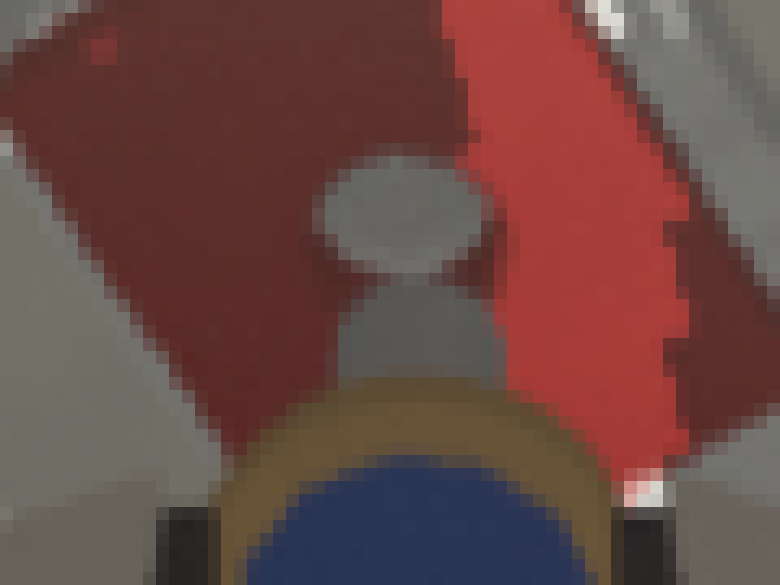

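Emit:
move_arm([
  [0.07, -0.12, -1, 0, 0, 0],
  [0, 0, -0.5, 0, 0, 0],
  [0, 0, 0, 0, 0, 0],
  [0, 0, 0, 0, 0, 0],
])

```text
clock: 21.45
position: [0.505, -0.0074, 0.1223]
ee_rot: [-0.399, -3.115, 0.0]
force: [0.9, -0.7, -1.2]
width: 0.193
```

Emit:
move_arm([
  [0, 0, -0.2, 0, 0, 0],
  [0, 0, -0.2, 0, 0, 0],
  [0, 0, -0.2, 0, 0, 0],
  [0, 0, 0, 0, 0, 0],
])

```text
clock: 21.85
position: [0.505, -0.0073, 0.1163]
ee_rot: [-0.399, -3.116, 0.0]
force: [1.0, 1.2, 0.2]
width: 0.191
```

Emit:
move_arm([
  [0, 0.08, 0, 0, 0, 0],
  [0, 0, -0.2, 0, 0, 0],
  [0, 0, -0.2, 0, 0, 0],
  [0, 0, -0.2, 0, 0, 0],
  [0, 0, 0, 0, 0, 0],
])

```text
clock: 22.35
position: [0.5049, -0.0065, 0.1102]
ee_rot: [-0.399, -3.116, 0.0]
force: [0.0, 0.2, -1.5]
width: 0.188
```

Emit:
move_arm([
  [0, 0, -0.2, 0, 0, 0],
  [0, 0, -0.2, 0, 0, 0],
  [0, 0, -0.2, 0, 0, 0],
  [0, 0, -0.2, 0, 0, 0],
  [0, 0, -0.2, 0, 0, 0],
  [0, 0, 0, 0, 0, 0],
])

```text
clock: 22.95
position: [0.505, -0.0065, 0.1002]
ee_rot: [-0.399, -3.116, 0.0]
force: [0.1, 0.1, -1.1]
width: 0.193
```

Emit:
move_arm([
  [0, 0, -0.3, 0, 0, 0],
  [0, 0, -0.3, 0, 0, 0],
  [0, 0, -0.3, 0, 0, 0],
  [0, 0, -0.3, 0, 0, 0],
  [0, 0, -0.2, 0, 0, 0],
  [0, 0, 0, 0, 0, 0],
])

```text
clock: 23.55
position: [0.505, -0.0065, 0.0862]
ee_rot: [-0.399, -3.116, 0.0]
force: [-1.0, 0.1, -0.8]
width: 0.189
```

Emit:
move_arm([
  [0, 0, -0.1, 0, 0, 0],
  [0, 0, -0.1, 0, 0, 0],
  [0, 0, 0, 0, 0, 0],
])

```text
clock: 23.85
position: [0.5051, -0.0065, 0.0845]
ee_rot: [0.399, 3.116, 0.0]
force: [0.5, -0.4, -0.2]
width: 0.194
```

Emit:
move_arm([
  [0, 0, -0.1, 0, 0, 0],
  [0, 0, 0, 0, 0, 0],
])

```text
clock: 24.05
position: [0.5051, -0.0065, 0.0835]
ee_rot: [-0.399, -3.116, -0.0]
force: [-0.3, -0.3, -0.4]
width: 0.193
```

Emit:
move_arm([
  [0, 0, -0.05, 0, 0, 0],
  [0, 0, 0, 0, 0, 0],
])

```text
clock: 24.25
position: [0.5051, -0.0065, 0.083]
ee_rot: [-0.399, -3.116, -0.0]
force: [0.4, -0.4, -0.6]
width: 0.194
```

Emit:
move_arm([
  [0, 0, -0.05, 0, 0, 0],
  [0, 0, 0, 0, 0, 0],
])

```text
clock: 24.45
position: [0.5053, -0.0064, 0.0828]
ee_rot: [0.399, 3.116, 0.0]
force: [-0.9, 0.2, 3.2]
width: 0.198
```

Emit:
move_arm([
  [0, 0, -0.03, 0, 0, 0],
  [0, 0, 0, 0, 0, 0],
])

```text
clock: 24.65
position: [0.5053, -0.0065, 0.0827]
ee_rot: [0.399, 3.116, 0.001]
force: [-2.8, 0.4, 8.1]
width: 0.192
```

Emit:
move_arm([
  [0, 0, 0.03, 0, 0, 0],
  [0, 0, 0, 0, 0, 0],
  [0, 0, 0, 0, 0, 0],
  [0, 0, 0, 0, 0, 0],
], grip=0.42)

```text
clock: 25.05
position: [0.5051, -0.0065, 0.0824]
ee_rot: [-0.399, -3.116, 0.0]
force: [-0.1, 0.9, 0.9]
width: 0.418
```

Emit:
move_arm([
  [0, 0, 1, 0, 0, 0],
  [0, 0, 3, 0, 0, 0],
  [0, 0, 4, 0, 0, 0],
  [0, 0, 4, 0, 0, 0],
  [-2, 2, 2, 0, 0, 0],
  [0, 0, 0, 0, 0, 0],
  [0, 0, 0, 0, 0, 0],
])

```text
clock: 25.75
position: [0.4852, 0.0139, 0.2233]
ee_rot: [0.397, 3.115, 0.002]
force: [-0.3, -0.3, -0.4]
width: 0.423
```

Run:
```python
from cell import monitor, imaging
from h import *
import pickle
s=monitor.observe();im=imaging.get_image('wrist');print(s['clock'],s['position'],s['force'],s['width']);sc=imaging.get_image('scene');sd=imaging.get_image('side')
def blue(im,c,smin=90):
    h=cv2.cvtColor(im['color'],cv2.COLOR_RGB2HSV);m=((h[...,0]>100)&(h[...,0]<140)&(h[...,1]>smin)).astype(np.uint8)
    n,l=cv2.connectedComponents(m);b=[(np.hypot(*(np.argwhere(l==i).mean(0)[::-1]-c)),i) for i in range(1,n) if (l==i).sum()>12]
    return (l==min(b)[1]).astype(float)
for i,a in((im,s),(sc,None),(sd,None)):
    c=proj(i,[.5054,-.0064,.07],a)[0];print(c,fitcyl(i,blue(i,c),(.5054,-.0064),.049,.094,.009,a))
c=proj(im,[.5054,-.0064,.06],s)[0].astype(int);A=im['color'][max(0,c[1]-60):c[1]+60,max(0,c[0]-60):c[0]+60]
c2=proj(sd,[.5054,-.0064,.06])[0].astype(int);B=sd['color'][c2[1]-40:c2[1]+40,c2[0]-40:c2[0]+40]
cv2.imwrite('pics/fin.png',np.hstack([cv2.resize(A,(400,400)),cv2.resize(B,(400,400))])[:,:,::-1])
```

```text
25.75 [0.48516933 0.01391211 0.22329232] [-0.29197709 -0.29425236 -0.3687959 ] 0.4230740604196064
[243.9789269  210.23503638] (array([ 0.50505539, -0.00738288]), np.float64(105.77647058823528), np.float64(378.0))
[242.18476423 193.15233613] (array([ 0.50896544, -0.00683738]), np.float64(19.145098039215686), np.float64(49.0))
[260.50708033 193.36017317] (array([ 0.50760444, -0.00934121]), np.float64(30.4078431372549), np.float64(83.0))
```

View pics/fin.png

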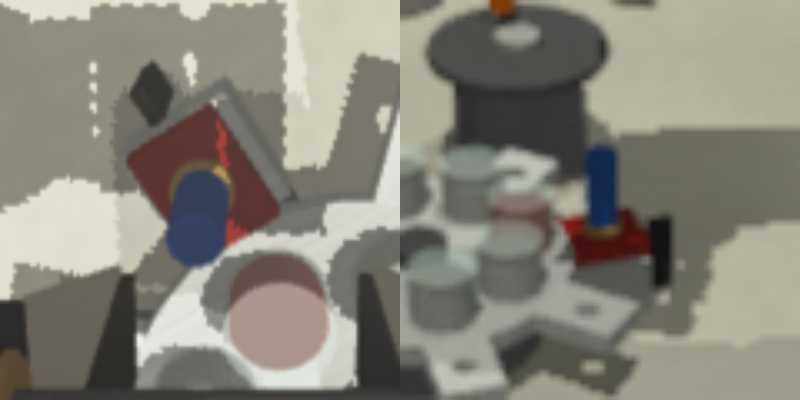

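The crops show the pin upright, its flange flat on the red lug next to the black pointer, and the gripper clear of it. I'm handing the job in.

```bash
python3 -c "
from cell import workorder;print(workorder.sign_off())"
```

```text
the job is handed in; nothing more can be done
None
```

The red lug is cranked over the lock station, and the blue-handled pin is seated through it, fully home and released. I handed the job in at about 26 s of the 72 s allowed; sign-off gives no verdict.

- **Cranking:** I turned the handle about 3.4 turns clockwise. I corrected the path as I went from the measured force towards or away from the hub. The largest reading was about 5.4 N, which is about 1.1 mm of strain against the 2 mm limit. I only read it at the end of each move, so a brief higher peak could have gone unseen.
- **Alignment:** Close up, the red lug's direction read 197.6° and the pointer's 197.9°. That puts the holes about 0.6 mm apart.
- **Pin choice:** I took the small blue pin standing in the wooden holder. The green one and the larger blue one were look-alikes, and I left both alone.
- **Seating:** The pin went in with almost no side force and touched down at the expected height, with about 8 N of downward force at most.
- **Final check:** The pictures show it upright, with its flange flat on the red lug and the gripper clear.
- **Disagreement:** The wrist camera places the pin within about 1 mm of the hole. The two distant cameras read it about 4 mm off. I trusted the close view and the depth at which the pin seated.
- **Not checked:** I didn't re-measure the tablet, remote, bottle or candle jar at the end. No move took the arm close to them, and I saw no unexpected contact force.

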